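# Returning two measured lens blanks to the slotted stock rack

## Task

Put the two lens blanks from the inspection stands back into the white stock rack: the thin one flat into the empty low slot at the top, above the two stored thin blanks, the thick one flat into the empty tall slot just above the stored thick blank, each slid in until it meets the depth stop at the back. The stop is set somewhere different each time, so feel for it and do not shove the rack out of its place; leave the three stored blanks in their slots and leave everything else on the desk where it is.

Things in the scene. Friction and masses are not known exactly. Their poses are not given: they have to be found in the camera images.
- thin_lens: The thin lens blank to put away: flat smoke-brown glass disc, diameter 58 mm, 6 mm thick, about 40 g, lying flat on one of the two inspection stands (which one varies), within 6 mm of its centre. Origin: centre of its underside; z up.
- thick_lens: The thick lens blank to put away: same glass, diameter 68 mm, 11 mm thick, about 100 g, lying flat on the other stand, within 6 mm of its centre. Origin: centre of its underside; z up.
- stand_a: Fixed round inspection stand, 30 mm tall: rubber top of 34 mm diameter, 6 mm thick, on a 22 mm stem and a 60 mm foot 6 mm thick. The rim of the lens on it overhangs the top all round and can be gripped across its diameter. Origin: centre of the foot at desk level.
- stand_b: The other stand, the same as stand_a.
- rack: White rack, loose, 1.3 kg (slides at 5 to 12 N), 80 x 96 x 107 mm (x, y, z). Origin: mid-width at desk level, 30 mm behind the front of its base. x points inward, from open front to back; the front faces the robot within 20 degrees. On a solid 30 mm base: two tall slots (floors at z 30 and 48.5, 14.5 mm clear), above them three low slots (floors at 67, 80, 93, 9 mm clear), then a top plate.
- thin_slot (a point): Mid-width on the floor of the empty low slot, the topmost (93 mm above the desk): where the centre of the underside of the thin blank lies when home if the depth stop is rearmost; rack axes, x inward. 9 mm clear for the 6 mm blank, 2 mm play each side. The stop (depth_stop_c0): a metal bar 20 mm wide, 8 thick, upright at mid-back, for all slots, clamped 0 to 13 mm further forward, not measured.
- thick_slot (a point): Mid-width on the floor of the empty tall slot (48.5 mm above the desk): where the centre of the underside of the thick blank lies when home if the depth stop is rearmost (else 0 to 13 mm short of it, as for the thin blank); rack axes, x inward. 14.5 mm clear for the 11 mm blank, 1.5 mm play each side.
- thin_edge (a point): On the rack: middle of the front edge of the floor of the empty low slot, 26 mm in front of thin_slot. From 23 mm behind this point backwards the rack has side cheeks; in front of them every shelf (4 mm thick) and the 5 mm top plate is only a tongue 42 mm wide, so fingers have room at both sides. The tongues of all low slots and the top plate end here; a thin blank stands out 3 to 16 mm when home.
- thick_edge (a point): On the rack: middle of the front edge of the floor of the empty tall slot, 29 mm in front of thick_slot: a tongue 42 mm wide, 4 mm thick, cheeks from 31 mm behind this point. A thick blank stands out 5 to 18 mm when home.
- stored_thick: Stored thick blank (68 x 11 mm), in the lowest slot of the rack, its front about 17 mm in front of the base; origin at the centre of its underside.
- stored_thin_low: Stored thin blank (58 x 6 mm), in the lowest low slot, its front about 18 mm in front of the thin tongues; origin at the centre of its underside.
- stored_thin_high: Stored thin blank (58 x 6 mm), in the middle low slot, just under the empty one, its front about 18 mm in front of the thin tongues; origin at the centre of its underside.
- tape_roll: Bystander: roll of yellow packing tape lying flat, 96 mm diameter, 24 mm high; origin at the centre of its underside.
- spectacle_case: Bystander: black spectacle case, 158 x 62 x 36 mm; origin at the centre of its underside.
- spectacles: Bystander: folded black spectacles standing on their rims, 140 mm wide, 43 mm high; origin at the middle of the rims at desk level.
- screwdriver: Bystander: small screwdriver, 130 mm long, lying on the desk between robot and rack, under 25 mm high.
- mouse: Bystander: black computer mouse on its mat, 105 x 62 x 32 mm; origin at the centre of its underside.
- lens_carton: Bystander: flat cardboard carton, 85 x 85 x 28 mm; origin at the centre of its underside.

How it is judged:
By the outcome, as a careful person would: the job done as asked, in the order asked, and still so for the second after the job is handed in, with the robot touching nothing.
It also fails if it takes over 72 s, if anything falls off the work surface, if the arm or the gripper's body presses on something with over 40 N, if the wrist force passes 120 N, or if a joint passes its speed limit or range.

## Robot

A 6-joint arm with a two-finger parallel gripper is mounted at the origin on the work surface. World frame = base frame: x ahead of the robot, y to its left, z up, the work surface at z = 0. Lengths are in m, angles in rad, forces in N, time in s.
With the tool pointing down it reaches from about 0.35 to 0.8 m from the base axis. Payload 7.3 kg.
Tool frame: the origin (TCP) lies midway between the tips of the shut fingers; the grasp point (between the pads) lies 19 mm behind it; z points along the fingers, y is the line along which they close (so a half turn about z gives the same grasp; the last joint's range is limited). The gripper opens to 85 mm and grips with 20 to 120 N. Pads are 22 mm wide; open, the fingers measure 114 mm over their backs; the gripper's body (76 mm by 85 mm) begins 54 mm behind the grasp point. The pads swing forward as they close: fully open they stand 13 mm farther back than shut.
Start: joints at [1.066, 0.342, 1.524, -0, 1.275, -0.146], TCP at [0.184, 0.492, 0.231] pointing down, gripper open.
Joint ranges: [-2.53, 2.53], [-0.77, 2.02], [0.04, 2.7], [-1, 4.14], [0.28, 2.66], [-3.11, 3.11]. Speed limits (rad/s): [2.57, 2.57, 3.14, 3.14, 3.14, 3.14].

## Interface

Orientations are given as a unit quaternion [x, y, z, w].
In Python, from workcell import r gives the robot as it stands. Calls block until the motion is done:
- r.reach(position, orientation): joint-space move of the TCP to a pose.
- r.move_straight(position, orientation=None, speed=0.15, max_force=None): straight line of the TCP; orientation=None keeps the orientation; speed is the mean speed in m/s. With max_force (N) it stops when the force on the tool has changed by that much, and returns True; else False.
- r.movej(angles): joint-space move.
- r.command_gripper(opening, force=None): finger opening in m; force is the grip in N (None keeps the last); returns when the fingers have stopped.
- r.hold(seconds).
- r.solve_ik(position, orientation): joint angles nearest the present ones, or None.
- r.read_state(): the state.
- r.get_image(name): name is "scene" or "top"; returns the picture (420x560x3 uint8, red, green, blue); there is no depth.
- r.camera_model(name): a dict with "K" (3x3 intrinsics, pixels), "R" (3x3) and "t" (3): a world point X has camera coordinates R X + t. Camera axes: x right, y down, z forward; pixel columns grow to the right and rows downward; lengths in m; the calibration is good to about 2 mm. A picture is of the moment at which its call begins. camera_model takes no time and is no camera call.
A pose or a line that the arm cannot do raises r.PlanningError and nothing moves.
- r.finish_job(): hands the job in; it is judged then, once.
The state is a dict: "time_s": time; "joint_positions": joint angles; "dq": joint speeds; "tau": joint torques, N m; "eef_pos": TCP position; "eef_rot": TCP orientation; "contact_force": force on the tool from outside, world axes, zero at the start; "torque": the same for the moment, N m; "grip_width": finger opening in m; "grip_force": force on a finger pad.
Only numpy, scipy, OpenCV 4.12 (cv2) and the standard library are available. Lean on these libraries where they do the work, as an engineer would, in place of code of your own. Each camera call takes 0.05 s, during which the arm holds its last target. There are 200 camera calls.

## Working session

There is one attempt and no reset: what is moved stays moved. The work goes in short steps, each a Python script; the robot and the scene stay as the last script left them, time stands still between calls to the robot, and variables do not carry over. Pictures are saved under pics/ and viewed, at most 10 in all, crops included, and the job is handed in when it is done.

```bash
mkdir -p pics; ls
python3 - <<'E'
from workcell import r
import cv2,numpy as np
for n in("scene","top"):
    im=r.get_image(n); cv2.imwrite(f"pics/{n}0.png",im[:,:,::-1])
    c=r.camera_model(n); print(n,np.round(c["K"],1).tolist(),np.round(c["R"],3).tolist(),np.round(c["t"],3), np.round(-c["R"].T@c["t"],3))
s=r.read_state(); print(s["time_s"],s["eef_rot"],s["contact_force"],s["grip_width"])
E
```

```text
pics
workcell.py
scene [[428.9, 0.0, 285.0], [0.0, 428.9, 206.3], [0.0, 0.0, 1.0]] [[0.625, 0.781, -0.007], [0.424, -0.347, -0.836], [-0.656, 0.519, -0.548]] [-0.394 -0.121  1.476] [ 1.265 -0.501  0.705]
top [[488.6, 0.0, 273.0], [0.0, 488.6, 207.5], [0.0, 0.0, 1.0]] [[-0.008, -1.0, -0.006], [-0.985, 0.009, -0.174], [0.174, 0.004, -0.985]] [0.08  0.546 1.328] [0.307 0.069 1.404]
0.1 [ 1.78451054e-01  9.83948537e-01 -6.69358910e-04 -2.25323838e-04] [-0.11289567 -0.58837675 -0.88539516] 0.08556209042150473
```

View pics/scene0.png

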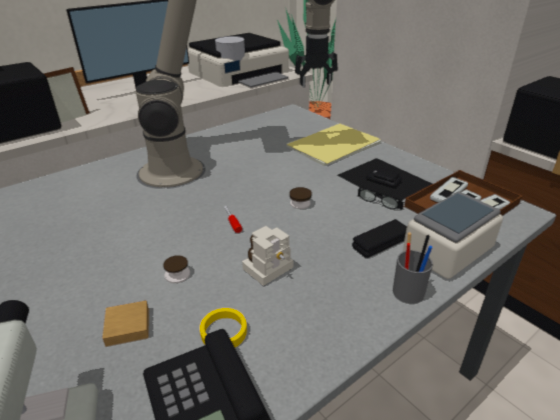

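View pics/top0.png

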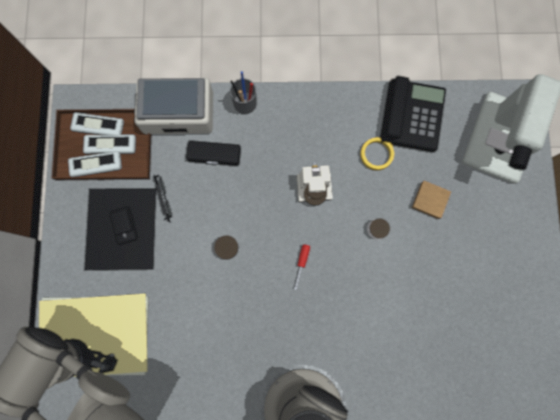

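```bash
cat > h.py <<'E'
from workcell import r
import cv2,numpy as np
def ray(n,u,v,z):
    c=r.camera_model(n); R=np.array(c["R"]);o=-R.T@c["t"]
    d=R.T@np.linalg.solve(c["K"],[u,v,1]); return o+d*(z-o[2])/d[2]
def proj(n,X):
    c=r.camera_model(n); p=np.array(c["K"])@(np.array(c["R"])@X+c["t"]); return p[:2]/p[2]
E
python3 - <<'E'
from h import *
t=cv2.imread("pics/top0.png"); s=cv2.imread("pics/scene0.png")
for n,im,boxes in(("top",t,[(205,225,250,270),(357,208,402,250)]),("scene",s,[(285,183,317,200),(160,253,192,271)])):
    for a,b,c,d in boxes:
        m=(im[b:d,a:c].max(2)<75).astype(np.uint8)
        k,l,st,ce=cv2.connectedComponentsWithStats(m); i=1+st[1:,4].argmax()
        cs,_=cv2.findContours((l==i).astype(np.uint8),0,1); e=cv2.fitEllipse(max(cs,key=len))
        u,v=ce[i]+[a,b]; print(n,u,v,st[i],np.round(e[1],1),[ray(n,u,v,z).round(4) for z in(.036,.041)])
A=cv2.resize(t[155:215,285:345],(600,600),interpolation=2)[:, :]
B=cv2.resize(s[220:285,235:300],(600,600),interpolation=2)
C=np.hstack([cv2.resize(A,(400,400)),cv2.resize(B,(400,400))]); cv2.imwrite("pics/rack.png",C)
E
```

```text
Traceback (most recent call last):
cv2.error: OpenCV(4.12.0) /io/opencv/modules/imgproc/src/shapedescr.cpp:361: error: (-201:Incorrect size of input array) There should be at least 5 points to fit the ellipse in function 'fitEllipseNoDirect'
```

Run:
```python
from h import *
t=cv2.imread("pics/top0.png"); s=cv2.imread("pics/scene0.png")
print(t[247,205:250].tolist()[::3],t[229,357:402].tolist()[::3])
for n,im,boxes in(("top",t,[(205,225,250,270),(357,208,402,250)]),("scene",s,[(285,183,317,212),(160,253,192,281)])):
    for a,b,c,d in boxes:
        p=im[b:d,a:c].astype(int); m=((p[:,:,2]-p[:,:,0]>5)&(p.max(2)<110)).astype(np.uint8)
        k,l,st,ce=cv2.connectedComponentsWithStats(m); i=1+st[1:,4].argmax()
        cs,_=cv2.findContours((l==i).astype(np.uint8),0,1); e=cv2.fitEllipse(max(cs,key=len))
        u,v=ce[i]+[a,b]; print(n,u,v,st[i],np.round(e[1],1),np.array(e[0])+[a,b],[ray(n,u,v,z).round(4) for z in(.036,.041)])
A=t[155:215,285:345];B=s[220:285,235:300]
cv2.imwrite("pics/rack.png",np.hstack([cv2.resize(q,(400,400),interpolation=2) for q in(A,B)]))
```

```text
[[146, 143, 138], [150, 148, 144], [126, 122, 118], [73, 77, 80], [57, 68, 77], [58, 68, 78], [57, 67, 76], [59, 69, 77], [59, 69, 77], [59, 69, 78], [59, 69, 78], [100, 102, 102], [143, 140, 136], [145, 143, 138], [143, 141, 135]] [[143, 141, 136], [146, 144, 139], [125, 123, 118], [101, 99, 97], [103, 104, 106], [63, 73, 82], [63, 71, 81], [64, 74, 83], [63, 72, 81], [63, 73, 82], [64, 74, 82], [124, 124, 122], [148, 146, 140], [147, 145, 140], [149, 146, 141]]
top 225.6765375854214 246.94077448747151 [  9  11  24  23 439] [22.5 23. ] [225.67972374 246.94531822] [array([0.4376, 0.209 , 0.036 ]), array([0.4371, 0.2085, 0.041 ])]
top 379.2084690553746 227.97068403908796 [ 13  11  20  19 307] [18.5 19.3] [379.21884346 227.97561455] [array([ 0.4872, -0.2234,  0.036 ]), array([ 0.4866, -0.2223,  0.041 ])]
scene 300.0962199312715 194.1958762886598 [  4   4  23  16 291] [15.1 22.3] [300.09971142 194.22545338] [array([0.4424, 0.2082, 0.036 ]), array([0.4486, 0.2029, 0.041 ])]
scene 175.15512465373962 263.781163434903 [  3   2  25  19 361] [17.2 24.5] [175.14995575 263.80081367] [array([ 0.4943, -0.2238,  0.036 ]), array([ 0.5001, -0.2259,  0.041 ])]
```

View pics/rack.png

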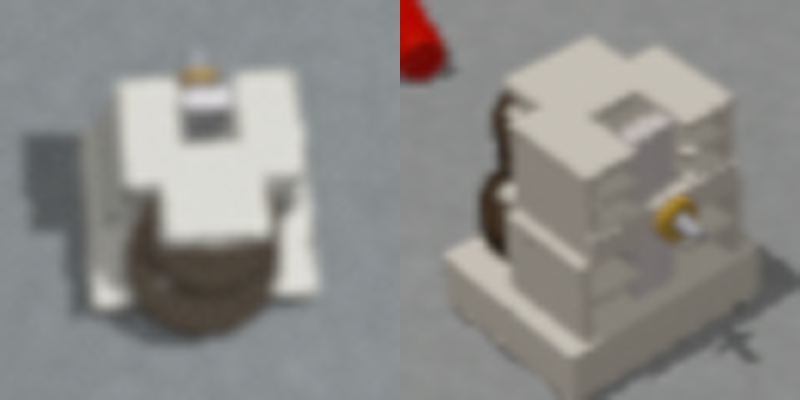

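Run:
```python
from h import *
t=cv2.imread("pics/top0.png",0).astype(float); t=cv2.GaussianBlur(t,(3,3),0)
def edge(line,lo):  # subpixel strongest step in 1D
    g=np.gradient(line); i=int(np.argmax(abs(g[2:-2])))+2; a,b,c=abs(g[i-1:i+2]); return lo+i+.5*(a-c)/(a-2*b+c+1e-9),g[i]
def Y(u,lo,hi): return edge(t[lo:hi,u],lo)[0]
def X(v,lo,hi): return edge(t[v,lo:hi],lo)[0]
f=lambda u,v:285+u/400*60-.5 if 0 else None
sets={"back":[(u,Y(u,160,172)) for u in(305,306,307,308,309,324,325,326)],
"front":[(u,Y(u,186,196)) for u in range(312,323)],
"left":[(X(v,297,308),v) for v in range(169,181)],
"right":[(X(v,326,336),v) for v in range(168,181)],
"tl":[(X(v,306,313),v) for v in range(185,190)],
"tr":[(X(v,321,329),v) for v in range(184,189)]}
for k,p in sets.items():
    W=np.array([ray("top",u,v,.107)[:2] for u,v in p]); m=np.median(W,0)
    vx,vy,x0,y0=cv2.fitLine(W.astype(np.float32),cv2.DIST_HUBER,0,.001,.001).ravel()
    print(k,"pt",np.round([x0,y0],4),"dir",round(float(np.degrees(np.arctan2(vy,vx))),1),"res",np.round(1000*((W-[x0,y0])@[-vy,vx]),1))
```

```text
back pt [ 0.6507 -0.0373] dir -86.7 res [-0.1  0.   0.1  0.1 -0.2  0.1  0.  -0.1]
front pt [ 0.5812 -0.0445] dir -86.1 res [ 0.4  0.3  0.1 -0.2 -0.6 -0.8 -0.6 -0.2  0.2  0.4  0.3]
left pt [ 0.6269 -0.0067] dir 2.0 res [-0.1 -0.1  0.1  0.  -0.   0.   0.1  0.1  0.  -0.  -0.1 -0.2]
right pt [ 0.6285 -0.0801] dir 5.3 res [ 0.2  0.1  0.2  0.2 -0.1 -0.7 -1.  -0.9 -0.5 -0.   0.3  0.5  0.6]
tl pt [ 0.5916 -0.0225] dir -1.2 res [ 0.  0. -0. -0.  0.]
tr pt [ 0.594  -0.0654] dir -1.1 res [ 0.3 -0.2 -0.3 -0.1  0.2]
```

```bash
cat >> h.py <<'E'
yaw=np.radians(3.3); E0=np.array([.5812,-.0450])  # thin_edge xy
ex=np.array([np.cos(yaw),np.sin(yaw)]); ey=np.array([-ex[1],ex[0]])
def W(x,y,z): return np.r_[E0+x*ex+y*ey,z]   # rack-aligned, x inward from thin_edge
E
python3 - <<'E'
from h import *
s=cv2.imread("pics/scene0.png")
B=cv2.resize(s[220:285,235:300],(600,600),interpolation=cv2.INTER_CUBIC); k=600/65
pts=[(0,.021,.107),(0,-.021,.107),(.023,-.021,.107),(.023,-.0365,.107),(.0695,-.0365,.107),(.0695,.0365,.107),(.023,.0365,.107),(.023,.021,.107)]
P=np.array([(proj("scene",W(*p))-[235,220]+.5)*k for p in pts]).astype(int)
cv2.polylines(B,[P],True,(0,0,255),1)
cv2.imwrite("pics/ov.png",B)
E
```

```text
(no output)
```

View pics/ov.png

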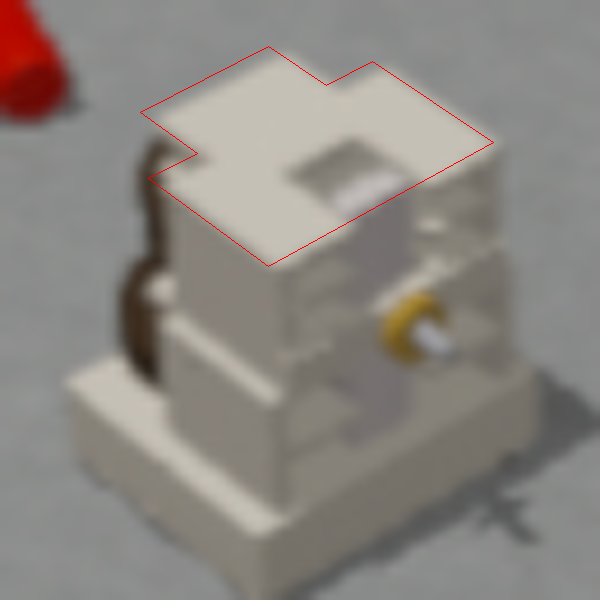

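```bash
sed -i 's/E0=np.array.*/E0=np.array([.5827,-.0440])  # thin_edge xy, mean of both cameras/' h.py
cat >> h.py <<'E'
from scipy.spatial.transform import Rotation as Ro
def Q(deg,sgn=1):   # tool points down, tilted forward (into rack) by deg
    a=np.radians(deg); z=np.r_[np.sin(a)*ex,-np.cos(a)]; y=sgn*np.r_[ey,0]
    return Ro.from_matrix(np.c_[np.cross(y,z),y,z]).as_quat()
def ax(deg): a=np.radians(deg); return np.r_[np.sin(a)*ex,-np.cos(a)]
def st(*a):
    s=r.read_state(); print(*a,round(s["time_s"],2),np.round(s["eef_pos"],4),"F",np.round(s["contact_force"],2),"w",round(s["grip_width"],4),round(s["grip_force"],1))
E
python3 - <<'E'
from h import *
for sg in(1,-1):
    for p,d in(([.489,-.223,.1],0),(W(0,0,.085),0),([.439,.2085,.05],30),(W(0,0,.04),30),(W(-.03,0,.05),35)):
        q=r.solve_ik(p,Q(d,sg)); print(sg,d,None if q is None else np.round(q,2))
E
```

```text
1 0 [-0.57  0.5   1.67 -0.    0.97 -2.2 ]
1 0 [-0.21  0.6   1.54 -0.    1.   -1.83]
1 30 None
1 30 None
1 35 None
-1 0 [-0.57  0.5   1.67 -0.    0.97  0.94]
-1 0 [-0.21  0.6   1.54 -0.    1.    1.31]
-1 30 None
-1 30 None
-1 35 None
```

Run:
```python
from h import *
for nm,p in(("pick",[.439,.2085,.05]),("ins",W(0,0,.04)),("push",W(-.03,0,.05)),("insfar",W(.01,0,.1))):
    for d in(-30,-10,5,10,15,20,25,30):
        o=[r.solve_ik(p,Q(d,sg)) for sg in(1,-1)]
        print(nm,d,[None if q is None else np.round(q,2).tolist() for q in o])
```

```text
pick -30 [[0.23, 0.77, 1.44, 0.09, 1.45, -1.43], [0.23, 0.77, 1.44, 0.09, 1.45, 1.71]]
pick -10 [[0.26, 0.58, 1.71, 0.04, 1.02, -1.39], [0.26, 0.58, 1.71, 0.04, 1.02, 1.75]]
pick 5 [[0.3, 0.47, 1.92, -0.03, 0.66, -1.3], [0.3, 0.47, 1.92, -0.03, 0.66, 1.84]]
pick 10 [[0.31, 0.45, 1.99, -0.09, 0.53, -1.24], [0.31, 0.45, 1.99, -0.09, 0.53, 1.9]]
pick 15 [[0.33, 0.43, 2.06, -0.18, 0.41, -1.14], [0.33, 0.43, 2.06, -0.18, 0.41, 2.0]]
pick 20 [None, None]
pick 25 [None, None]
pick 30 [None, None]
ins -30 [[-0.15, 0.95, 1.06, -0.1, 1.64, -1.76], [-0.15, 0.95, 1.06, -0.1, 1.64, 1.38]]
ins -10 [[-0.18, 0.74, 1.41, -0.05, 1.16, -1.79], [-0.18, 0.74, 1.41, -0.05, 1.16, 1.35]]
ins 5 [[-0.22, 0.62, 1.66, 0.03, 0.78, -1.87], [-0.22, 0.62, 1.66, 0.03, 0.78, 1.27]]
ins 10 [[-0.23, 0.59, 1.74, 0.08, 0.65, -1.92], [-0.23, 0.59, 1.74, 0.08, 0.65, 1.22]]
ins 15 [[-0.25, 0.56, 1.82, 0.16, 0.51, -2.01], [-0.25, 0.56, 1.82, 0.16, 0.51, 1.13]]
ins 20 [[-0.27, 0.55, 1.9, 0.3, 0.38, -2.15], [-0.27, 0.55, 1.9, 0.3, 0.38, 0.99]]
ins 25 [None, None]
ins 30 [None, None]
push -30 [[-0.16, 0.89, 1.17, -0.11, 1.59, -
[... 534 characters left out ...]
[-0.15, 0.91, 0.98, -0.1, 1.77, -1.77], [-0.15, 0.91, 0.98, -0.1, 1.77, 1.37]]
insfar -10 [[-0.18, 0.69, 1.33, -0.04, 1.3, -1.79], [-0.18, 0.69, 1.33, -0.04, 1.3, 1.35]]
insfar 5 [[-0.21, 0.55, 1.58, 0.03, 0.93, -1.86], [-0.21, 0.55, 1.58, 0.03, 0.93, 1.28]]
insfar 10 [[-0.23, 0.52, 1.66, 0.07, 0.8, -1.9], [-0.23, 0.52, 1.66, 0.07, 0.8, 1.24]]
insfar 15 [[-0.24, 0.48, 1.74, 0.12, 0.67, -1.96], [-0.24, 0.48, 1.74, 0.12, 0.67, 1.18]]
insfar 20 [[-0.26, 0.46, 1.82, 0.21, 0.54, -2.05], [-0.26, 0.46, 1.82, 0.21, 0.54, 1.09]]
insfar 25 [[-0.28, 0.44, 1.9, 0.35, 0.41, -2.2], [-0.28, 0.44, 1.9, 0.35, 0.41, 0.94]]
insfar 30 [[-0.29, 0.43, 1.97, 0.63, 0.3, -2.48], [-0.29, 0.43, 1.97, 0.63, 0.3, 0.66]]
```

Run:
```python
from h import *
q=Q(0,-1); L=np.array([.489,-.223])
r.reach(np.r_[L,.10],q); st()
r.move_straight(np.r_[L,.021],speed=.12); st()
r.command_gripper(.04,30); st("grip")
r.move_straight(np.r_[L,.16],speed=.15); st("lift")
r.reach(W(-.075,0,.12),q); st("front")
im=r.get_image("scene"); im2=r.get_image("top")
cv2.imwrite("pics/a.png",np.hstack([cv2.resize(i[:,:,::-1],(400,400),interpolation=2) for i in(im[180:300,200:320],im2[150:240,270:360])]))
```

```text
2.88 [ 0.4893 -0.2223  0.1002] F [ 0.23 -0.09 -0.63] w 0.0853 0.0
3.68 [ 0.4895 -0.2232  0.0215] F [-0.17 -0.11  0.57] w 0.0854 0.0
grip 4.07 [ 0.4895 -0.2233  0.0221] F [-0.26  0.84  5.68] w 0.0561 30.8
lift 5.14 [ 0.4885 -0.2227  0.1591] F [ 0.42  0.35 -1.01] w 0.0564 31.9
front 5.89 [ 0.5082 -0.0491  0.12  ] F [-0.17 -0.52 -0.29] w 0.0566 31.9
```

View pics/a.png

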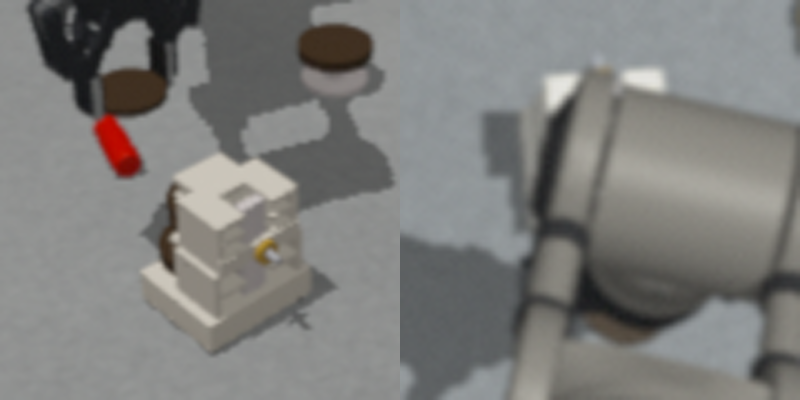

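Run:
```python
from h import *
im=r.get_image("scene")[:,:,::-1].astype(int)
a,b,c,d=220,192,256,220
p=im[b:d,a:c]; m=((p[:,:,2]-p[:,:,0]>8)&(p.max(2)<110)).astype(np.uint8)
k,l,s_,ce=cv2.connectedComponentsWithStats(m); i=1+s_[1:,4].argmax(); print(s_[i])
cs,_=cv2.findContours((l==i).astype(np.uint8),0,1); h=cv2.convexHull(max(cs,key=len)); e=cv2.fitEllipse(h); u,v=np.array(e[0])+[a,b]
print(e, ray("scene",u,v,.131), "tcp"); st()
for x in m: print("".join(".#"[q] for q in x))
```

```text
[ 10   8  20  15 243]
((16.987709045410156, 15.254964828491211), (14.381327629089355, 25.392152786254883), 81.0062255859375) [ 0.50810135 -0.05057722  0.131     ] tcp
6.04 [ 0.5083 -0.05    0.1203] F [ 0.73  0.23 -0.64] w 0.056 31.9
....................................
....................................
....................................
....................................
....................................
....................................
....................................
....................................
..................##................
............###############.........
..........##################........
..........###################.......
..........####################......
..........####################......
..........####################......
..........####################......
...........###################......
...........##################.......
...........#################........
...........################.........
...........###############..........
...........#############............
..........###########...............
........#...........................
....................................
....................................
....................................
....................................
```

Run:
```python
from h import *
r.move_straight(W(-.06,.0005,.0863),speed=.1); st()
hit=r.move_straight(W(-.005,.0005,.0863),speed=.03,max_force=4); st(hit)
if not hit:
    hit=r.move_straight(W(.008,.0005,.0863),speed=.015,max_force=3); st(hit)
cv2.imwrite("pics/b.png",cv2.resize(r.get_image("scene")[190:290,210:310,::-1],(500,500),interpolation=2))
```

```text
6.56 [ 0.5227 -0.0472  0.086 ] F [ 0.24  0.19 -0.64] w 0.0562 31.9
False 8.54 [ 0.5776 -0.0438  0.0863] F [0.47 0.06 0.17] w 0.056 31.9
False 9.56 [ 0.5906 -0.043   0.0863] F [-0.21  0.07 -0.06] w 0.0561 31.9
```

View pics/b.png

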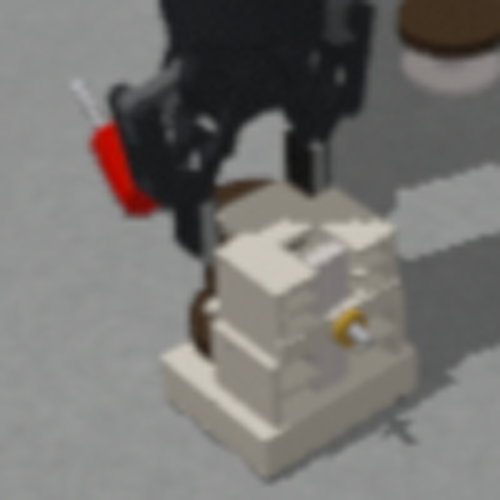

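Run:
```python
from h import *
r.command_gripper(.076); st("open")
print(r.move_straight(W(-.07,.0005,.0863),speed=.1,max_force=6)); st("back")
r.command_gripper(0,20)
r.move_straight(W(-.075,0,.115),speed=.12)
q=Q(10,-1)
r.reach(W(-.065,0,.098),q); r.move_straight(W(-.045,0,.0936),speed=.08); r.hold(.2);st("pre")
hit=r.move_straight(W(-.009,0,.0936),speed=.015,max_force=2.5); st("push",hit)
p=np.array(r.read_state()["eef_pos"])-W(0,0,0); print("corner x",p[:2]@ex+.0108)
cv2.imwrite("pics/c.png",cv2.resize(r.get_image("scene")[190:290,210:310,::-1],(500,500),interpolation=2))
```

```text
open 9.94 [ 0.5907 -0.0431  0.0864] F [ 0.13 -0.33 -0.62] w 0.0761 0.0
False
back 10.88 [ 0.5135 -0.0476  0.0865] F [-0.08 -0.42 -0.47] w 0.0761 0.0
pre 12.94 [ 0.5375 -0.0465  0.0936] F [-0.57 -0.82  0.2 ] w 0.0001 0.0
push True 14.98 [ 0.5712 -0.0445  0.093 ] F [-0.83 -0.11  0.31] w 0.0002 0.0
corner x -0.000756236855508987
```

View pics/c.png

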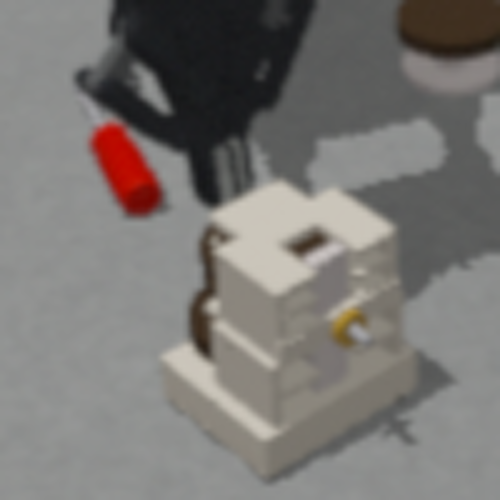

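Run:
```python
from h import *
r.move_straight(W(-.06,0,.0936),speed=.12)
r.reach([.40,.20,.20],Q(10,-1)); st()
t=r.get_image("top")[:,:,::-1]; s=r.get_image("scene")[:,:,::-1]
cv2.imwrite("pics/top1.png",t); cv2.imwrite("pics/scene1.png",s)
cv2.imwrite("pics/d.png",np.hstack([cv2.resize(i,(400,400),interpolation=cv2.INTER_CUBIC) for i in(t[160:200,295:335],s[220:265,240:285])]))
s0=cv2.imread("pics/scene0.png");t0=cv2.imread("pics/top0.png")
# rack motion: phase correlation of rack patch
for n,a,b,w in(("top",t0,t,(158,182,295,335)),("scene",s0,s,(240,282,255,298))):
    g=[cv2.cvtColor(np.ascontiguousarray(i[w[0]:w[1],w[2]:w[3]]),6).astype(np.float32) for i in(a,b)]
    print(n,cv2.phaseCorrelate(g[0],g[1],cv2.createHanningWindow(g[0].shape[::-1],cv2.CV_32F)))
```

```text
16.72 [0.4006 0.1997 0.1997] F [0.24 0.54 0.42] w 0.0001 0.0
top ((0.15031542998246294, -0.004275265253982141), 0.867720423390468)
scene ((0.4811104656147194, 0.5042598732846812), 0.9667065503862169)
```

View pics/d.png

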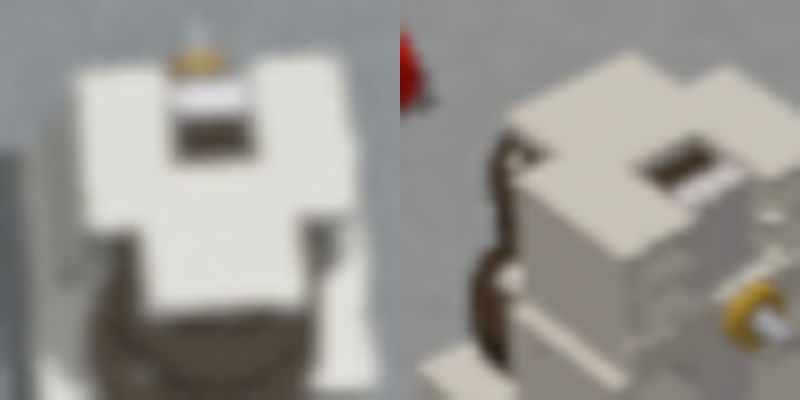

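```bash
sed -i 's/E0=np.array.*/E0=np.array([.5847,-.0435])  # thin_edge xy, after feeling the stop/' h.py
python3 - <<'E'
from h import *
q=Q(10,-1); C=np.array([.441,.2085,.0355]); a=ax(10)
r.command_gripper(.085)
r.reach(C+.014*a-.07*a,q)
r.move_straight(C+.014*a,speed=.12); st("at")
r.command_gripper(.05,40); st("grip"); off=np.array(r.read_state()["eef_pos"])-C; print(off.round(4))
r.move_straight(C+.014*a+[0,0,.13],speed=.15)
r.reach(W(-.09,0,.12),q); r.hold(.1); st("front")
im=r.get_image("scene")[:,:,::-1]; cv2.imwrite("pics/e.png",cv2.resize(im[150:290,190:330],(560,560),interpolation=2))
E
```

```text
at 18.87 [0.444  0.2089 0.0228] F [ 0.62  1.37 -0.15] w 0.0849 0.0
grip 19.18 [0.444  0.2089 0.0231] F [-2.42  0.16  7.42] w 0.0665 42.3
[ 0.003   0.0004 -0.0124]
front 21.32 [ 0.4948 -0.0474  0.12  ] F [-0.43  0.41 -1.18] w 0.0665 44.7
```

View pics/e.png

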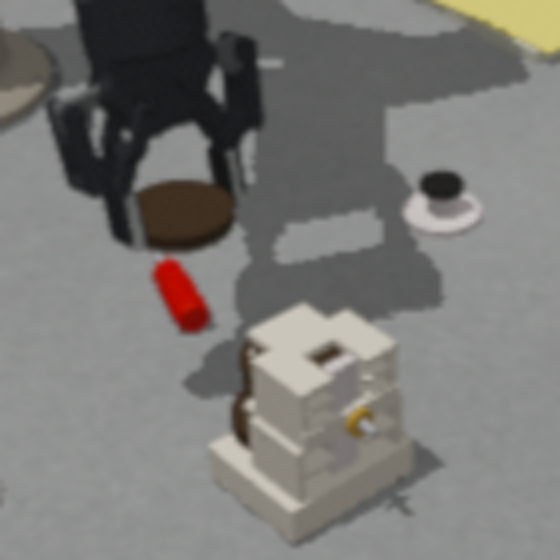

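Run:
```python
from h import *
z=.0428
r.move_straight(W(-.078,0,z),speed=.12); r.hold(.1); st()
for x,v,f in((-.02,.04,4),(.0105,.015,3)):
    hit=r.move_straight(W(x,0,z),speed=v,max_force=f); st(x,hit)
    if hit: break
cv2.imwrite("pics/f.png",cv2.resize(r.get_image("scene")[190:290,210:310,::-1],(500,500),interpolation=2))
```

```text
22.27 [ 0.5073 -0.0481  0.0437] F [ 0.39  0.59 -1.79] w 0.0659 44.7
-0.02 False 23.88 [ 0.5645 -0.0447  0.0428] F [ 0.29 -0.41 -0.75] w 0.0664 44.7
0.0105 False 26.06 [ 0.5951 -0.0429  0.0428] F [ 0.05 -0.15 -2.1 ] w 0.0659 44.7
```

View pics/f.png

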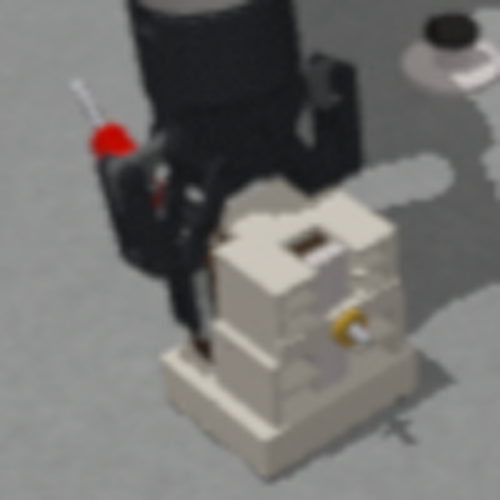

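Run:
```python
from h import *
r.command_gripper(.078); st("open")
print(r.move_straight(W(-.075,0,.0428),speed=.1,max_force=6)); st("back")
r.command_gripper(.054,20); st()
r.move_straight(W(-.04,0,.043),speed=.06); r.hold(.2); st("pre")
hit=r.move_straight(W(-.003,0,.043),speed=.015,max_force=2.5); st("push",hit)
p=np.array(r.read_state()["eef_pos"])-W(0,0,0); print("TCP x",p[:2]@ex)
t=r.get_image("top")[:,:,::-1]; s=r.get_image("scene")[:,:,::-1]
cv2.imwrite("pics/g.png",cv2.resize(s[200:290,220:310],(500,500),interpolation=2))
```

```text
open 26.38 [ 0.5953 -0.0429  0.043 ] F [ 0.93 -0.85  0.32] w 0.0779 0.0
False
back 27.39 [ 0.5105 -0.048   0.043 ] F [ 0.38  0.23 -0.34] w 0.0777 0.0
27.75 [ 0.5099 -0.0478  0.0427] F [-0.6  -0.14  0.58] w 0.0536 0.0
pre 28.68 [ 0.5445 -0.0458  0.043 ] F [-0.12  0.02  0.15] w 0.054 0.0
push True 30.55 [ 0.5759 -0.0439  0.0424] F [-0.36  0.24  0.16] w 0.0538 0.7
TCP x -0.008836573249270048
```

View pics/g.png

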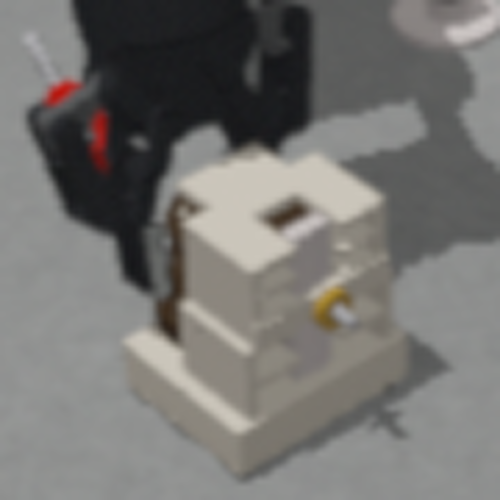

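Run:
```python
from h import *
X=lambda:round(float((np.array(r.read_state()["eef_pos"])-W(0,0,0))[:2]@ex),4)
r.move_straight(W(-.014,0,.043),speed=.05); r.hold(.2)
hit=r.move_straight(W(-.002,0,.043),speed=.012,max_force=3); print(hit,X())
r.move_straight(W(-.08,0,.043),speed=.12)
r.move_straight(W(-.09,0,.16),speed=.15)
r.reach([.40,.20,.20],Q(10,-1)); st()
t=r.get_image("top")[:,:,::-1]; s=r.get_image("scene")[:,:,::-1]
cv2.imwrite("pics/top2.png",t);cv2.imwrite("pics/scene2.png",s)
for n,w in(("top",(158,182,294,336)),("scene",(240,282,256,298))):
    im=[cv2.imread(f"pics/{n}{i}.png") for i in(0,1,2)]
    g=[cv2.cvtColor(np.ascontiguousarray(i[w[0]:w[1],w[2]:w[3]]),6).astype(np.float32) for i in im]
    H=cv2.createHanningWindow(g[0].shape[::-1],cv2.CV_32F)
    print(n,[np.round(cv2.phaseCorrelate(g[a],g[b],H)[0],3) for a,b in((0,0),(0,1),(1,2),(0,2))])
# back edge of top plate, and bar/lens profile down the notch
for i in(0,1,2):
    im=cv2.imread(f"pics/top{i}.png",0); print(i,"notch col 316",im[162:180,316].tolist())
```

```text
True -0.0088
34.42 [0.4003 0.1995 0.1995] F [ 0.19 -0.26  1.59] w 0.0544 0.0
top [array([0.5, 0. ]), array([ 0.723, -0.015]), array([0.459, 0.083]), array([ 0.812, -0.05 ])]
scene [array([0.5, 0.5]), array([0.499, 0.501]), array([0.506, 0.491]), array([0.499, 0.544])]
0 notch col 316 [141, 144, 143, 144, 136, 145, 186, 213, 201, 151, 108, 97, 100, 125, 173, 209, 218, 217]
1 notch col 316 [145, 145, 146, 145, 138, 148, 191, 217, 205, 148, 90, 67, 72, 109, 168, 212, 221, 221]
2 notch col 316 [143, 146, 146, 146, 139, 147, 190, 218, 205, 148, 89, 67, 72, 108, 169, 212, 220, 221]
```

```bash
python3 -c "
from workcell import r
print(r.finish_job())"
```

```text
the job is handed in; nothing more can be done
None
```

I slid both blanks home against the depth stop, thin first and then thick, and handed the job in at about 34 s. Before/after images show no measurable rack shift. I confirmed the thin blank by eye and the thick one by two pushes that stopped at the same point. I viewed 11 pictures, one over the limit of 10.

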